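# Dust lock of the stove-liner workshop: feel the inner door shut, then open the outer one

## Task

Get the dust lock ready to be emptied from the bench side. First check by touch that the inner door (blue grip, on the drying-tunnel side) is fully shut: push its grip firmly towards the shut end until it stops hard, as it may stand ajar. Only then slide the outer door (yellow grip, on the robot's side) fully open and let go, leaving the inner door shut and the wet clay liner standing undisturbed where it is.

Things in the scene. Friction and masses are not known exactly. Their poses are not given: they have to be found in the camera images.
- pass_box: Fixed dust lock: grey chamber with clear roof 138 mm above the bench, a white drying tunnel (121 mm high) joined at its +x side, 105 mm from the origin. Origin on the bench under the chamber's middle; x runs from outer to inner door, y is the way both doors slide open, z up. Base reaches y -120 to +220, x -130 to +120 mm; posts 125 mm high at the rail ends, y = -103 and +207 mm.
- outer_door: Steel sliding door on the robot's side, 152 mm wide, yellow top edge 136 mm up; in its middle an upright yellow grip block 18 (x) x 22 (y) x 60 mm high, top 195 mm up. Origin: centre of the block, 165 mm up; axes as pass_box. In that frame x = -85 mm; y = -10 shut (as it starts), +100 fully open, hard stops at both. Friction about 2.5 N, stays where left, no latch or spring.
- inner_door: Same door and grip block, but blue, on the tunnel side. Origin: centre of the block, 165 mm up; axes as pass_box. In that frame x = +85 mm; y = -10 when shut against a hard stop, opens towards +y. Starts shut or ajar by up to 30 mm. Friction about 2.5 N, stays where left, no latch or spring; a push of 6 to 20 N towards -y shuts it and shows that it is home.
- liner: Wet dark-brown clay stove liner, a thick-walled round pot 170 mm in diameter, 100 mm high, loose on the bench on the dust lock's -y side, 230 to 280 mm from the pass_box origin. Origin under its centre. To be left alone.

How it is judged:
By the outcome, as a careful person would: the job done as asked, in the order asked, and still so for the second after the job is handed in, with the robot touching nothing.
It also fails if it takes over 43 s, if anything falls off the work surface, if the arm or the gripper's body presses on something with over 40 N, if the wrist force passes 120 N, or if a joint passes its speed limit or range.

## Robot

A 6-joint arm with a two-finger parallel gripper is mounted at the origin on the work surface. World frame = base frame: x ahead of the robot, y to its left, z up, the work surface at z = 0. Lengths are in m, angles in rad, forces in N, time in s.
With the tool pointing down it reaches from about 0.3 to 0.875 m from the base axis. Payload 6.4 kg.
Tool frame: the origin (TCP) lies between the finger pads; the fingertips stand 19 mm ahead of it and the grasp point (between the pads) is the TCP (ctrl.tips_ahead is the z of the fingertips in the tool frame, in m); z points along the fingers, y is the line along which they close (so a half turn about z gives the same grasp; the last joint's range is limited). The gripper opens to 85 mm and grips with 20 to 120 N. Pads are 22 mm wide; open, the fingers measure 114 mm over their backs; the gripper's body (76 mm by 85 mm) begins 54 mm behind the grasp point. The pads swing forward as they close: fully open they stand 13 mm farther back than shut.
Start: joints at [-1.328, 0.181, 1.607, -0, 1.354, -0.206], TCP at [0.25, -0.518, 0.25] pointing down, gripper open.
Joint ranges: [-2.99, 2.99], [-0.89, 2.07], [0.3, 2.58], [-1.14, 4.28], [0, 2.63], [-3.12, 3.12]. Speed limits (rad/s): [2.57, 2.57, 3.01, 3.14, 3.14, 3.14].

## Interface

Orientations are given as a unit quaternion [w, x, y, z].
In Python, from bench import readout, vision, ctrl gives the robot as it stands.
- The arm moves only by the tool play_rows, never from a script. Its arguments are lists of equal length, an entry for each row: "xyz": the shift along the tool's x, y, z in mm, a list of three; "rot": the turn, a rotation vector about the tool's x, y, z in rad, a list of three; "grip": the opening, from 0 (shut) to 1 (fully open). In form: {"xyz": [[x, y, z], ...], "rot": [[rx, ry, rz], ...], "grip": [grip, ...]}. A call has exactly 10 rows; each row is the pose to reach, as a shift and turn from the pose commanded when the call began, along the tool's axes at that moment; what a row does not reach only later rows make up. A row lasts 1/8 s, in which the tool goes at most 62.5 mm and 10.7 degrees, less where a joint would pass 70% of its speed; a pose out of reach is approached as far as the arm can. A call with a gripper value outside its range is refused whole. The fingers move at their own pace and stop on an object; the grip force is fixed at half the most. Time passes only in rows, so rows that repeat a pose let the fingers close, or fill a call up. It gives the time, the measured TCP pose, the force, the opening and the grip force at its end, in the units of the state.
- readout.get_obs(): the state, without advancing time (a new reading comes with each control period).
- vision.camera(name): name is "scene" or "side" or "wrist"; returns a dict with "color" (400x640x3 uint8, red, green, blue), "depth" (400x640 float32, m along the optical axis (not along the pixel's ray), 0 where there is no reading), "camera_matrix" (3x3 intrinsics, pixels), "k1" (the pictures are not rectified: a ray, as slopes to the right and down, at radius r is drawn at 1 + k1 r^2 times it, then the intrinsics apply), "extrinsics" (4x4, takes a point from camera to world coordinates); the wrist camera has in their place "hand_eye" (4x4, takes a point from camera to tool coordinates, whose origin is the TCP and whose axes are the flange's). Camera axes: x right, y down, z forward; pixel columns grow to the right and rows downward; lengths in m; the calibration is good to about 2 mm. A picture is of the moment at which its call begins: read the wrist's pose just before it.
- ctrl.hand_in(): hands the job in; it is judged then, once.
The state is a dict: "time_s": time; "q": joint angles; "dq": joint speeds; "joint_efforts": joint torques, N m; "eef_pos": TCP position; "eef_rot": TCP orientation; "wrist_force": force on the tool from outside, world axes, zero at the start; "torque": the same for the moment, N m; "opening": opening from 0.0 (shut) to 1.0 (fully open); "grasp_force": force on a finger pad.
Only numpy, scipy, OpenCV 4.12 (cv2) and the standard library are available. Lean on these libraries where they do the work, as an engineer would, in place of code of your own. Each camera call takes 0.05 s, during which the arm holds its last target. There are 200 camera calls.

## Working session

There is one attempt and no reset: what is moved stays moved. The work goes in short steps, Python scripts to look and compute and a tool call to move; the robot and the scene stay as the last step left them, time stands still between calls to the robot, and variables do not carry over. Pictures are saved under pics/ and viewed, at most 10 in all, crops included, and the job is handed in when it is done.

Besides the shell and the picture viewer there is one more tool, called after "Emit:" by a JSON object that holds its "op" and its "data", one argument or row to a line. play_rows: Moves the arm, as the interface text tells. Its arguments: {"type":"object","properties":{"xyz":{"type":"array","items":{"type":"array","items":{"type":"number"}}},"rot":{"type":"array","items":{"type":"array","items":{"type":"number"}}},"grip":{"type":"array","items":{"type":"number"}}},"required":["xyz","rot","grip"]}

```bash
mkdir -p pics; cat > h.py <<'E'
import numpy as np, cv2
from bench import readout, vision, ctrl
def save(n,f):
    c=vision.camera(n); cv2.imwrite(f,cv2.cvtColor(c['color'],cv2.COLOR_RGB2BGR)); np.save(f[:-4],c,allow_pickle=True); return c
def pts(c,u,v,d):
    K=c['camera_matrix']; x=(np.asarray(u)-K[0,2])/K[0,0]; y=(np.asarray(v)-K[1,2])/K[1,1]
    rd=np.hypot(x,y); r=rd.copy()
    for _ in range(10): r=rd/(1+c['k1']*r*r)
    s=np.where(rd>0,r/np.maximum(rd,1e-9),1)
    P=np.stack([x*s*d,y*s*d,d],-1); T=c['extrinsics']; return P@T[:3,:3].T+T[:3,3]
def allpts(c):
    v,u=np.mgrid[:400,:640]; return pts(c,u,v,c['depth'])
E
python3 - <<'E'
from h import *
o=readout.get_obs(); print({k:np.round(v,3) for k,v in o.items()}, ctrl.tips_ahead)
a=save('scene','pics/scene.png'); b=save('side','pics/side.png')
for n,c in (('scene',a),('side',b)):
    P=allpts(c); hsv=cv2.cvtColor(c['color'],cv2.COLOR_RGB2HSV); print(n,c['extrinsics'][:3,3].round(2))
    for nm,lo,hi in (('yel',(20,110,90),(35,255,255)),('blu',(95,110,60),(130,255,255))):
        m=cv2.inRange(hsv,lo,hi)>0; m2=m&(c['depth']>0)&(P[...,2]>.142)&(P[...,2]<.21)
        q=P[m2]; print(nm,m.sum(),m2.sum()); 
        if len(q): print(np.percentile(q,[2,50,98],axis=0).round(3)); t=q[q[:,2]>.19]; print('top',len(t),t.mean(0).round(4) if len(t) else 0)
E
```

```text
{'time_s': np.float64(0.0), 'q': array([-1.328,  0.182,  1.608,  0.   ,  1.354, -0.206]), 'dq': array([ 0.   ,  0.002,  0.   ,  0.001, -0.   ,  0.002]), 'joint_efforts': array([-0.0000e+00, -4.4487e+01, -3.5133e+01, -0.0000e+00,  9.0000e-03,
        0.0000e+00]), 'eef_pos': array([ 0.249, -0.518,  0.249]), 'eef_rot': array([-0.001,  0.975,  0.223, -0.   ]), 'wrist_force': array([0.45 , 0.312, 0.426]), 'torque': array([ 0.01 , -0.032, -0.033]), 'grasp_force': np.float64(0.0), 'opening': np.float64(1.002)} 0.019
scene [ 0.95 -0.4   0.61]
yel 4832 1516
[[0.472 0.059 0.143]
 [0.528 0.373 0.155]
 [0.616 0.48  0.195]]
top 81 [0.478  0.0682 0.1942]
blu 1057 450
[[0.639 0.091 0.143]
 [0.651 0.094 0.174]
 [0.655 0.111 0.196]]
top 114 [0.6476 0.1004 0.1941]
side [ 0.93 -0.14  0.7 ]
yel 1768 716
[[0.475 0.06  0.143]
 [0.489 0.08  0.16 ]
 [0.576 0.412 0.195]]
top 121 [0.4816 0.0694 0.1935]
blu 1581 547
[[0.641 0.091 0.144]
 [0.655 0.098 0.18 ]
 [0.658 0.111 0.195]]
top 187 [0.6497 0.1009 0.1937]
```

View pics/scene.png

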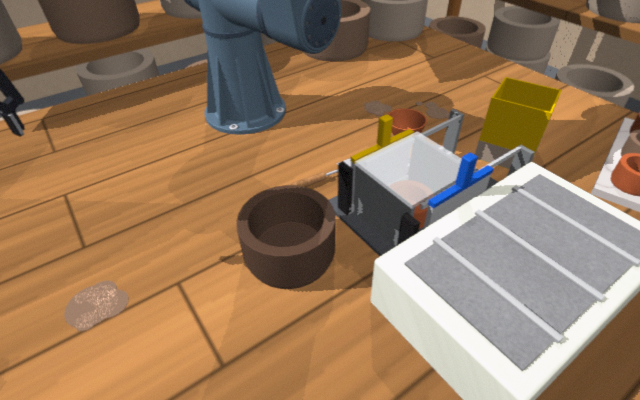

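View pics/side.png

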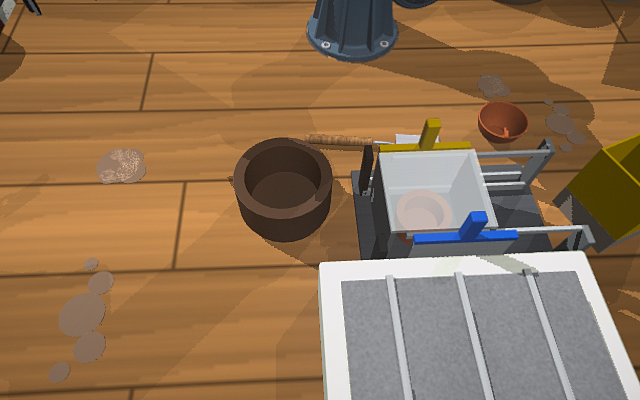

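The scene view shows the yellow grip at about (386,132), the blue grip at (466,172), the liner at (287,235) and the tunnel at lower right. The side view shows the yellow grip at (430,135) and the blue at (478,225), plus a bowl beside the outer rail at (503,122). The space above the doors is clear in both. Next I need the box yaw and how far the inner door stands open.

```bash
python3 - <<'E'
from h import *
for n in('scene','side'):
    c=np.load(f'pics/{n}.npy',allow_pickle=True).item(); P=allpts(c); hsv=cv2.cvtColor(c['color'],cv2.COLOR_RGB2HSV)
    for nm,lo,hi,g in (('yel',(20,110,90),(35,255,255),(.48,.069)),('blu',(95,110,60),(130,255,255),(.6487,.1007))):
        m=(cv2.inRange(hsv,lo,hi)>0)&(c['depth']>0)&(abs(P[...,2]-.136)<.003)&(np.hypot(P[...,0]-g[0],P[...,1]-g[1])<.1)
        q=P[m][:,:2].astype(np.float32); vx,vy,x,y=cv2.fitLine(q,cv2.DIST_HUBER,0,.01,.01).ravel()
        t=(q-[x,y])@[vx,vy]; s=np.sign(vy); e=np.percentile(t,[1,99])
        print(n,nm,len(q),'dir deg',np.degrees(np.arctan2(s*vy,s*vx)).round(2),'len',np.ptp(e).round(4),'mid',(np.array([x,y])+e.mean()*np.array([vx,vy])).round(4))
    # tunnel roof and posts extents
    m=(abs(P[...,2]-.121)<.004)&(P[...,0]>.6)&(abs(P[...,1])<.5); q=P[m][:,:2].astype(np.float32); r=cv2.minAreaRect(q); print('tunnel',r)
    m=(P[...,2]>.15)&(P[...,0]>.3)&(P[...,0]<.9)&(P[...,1]>-.3)&(P[...,1]<.6)&(c['depth']>0); q=P[m]; 
    H=np.histogram2d(q[:,0],q[:,1],bins=[np.arange(.3,.91,.1),np.arange(-.3,.61,.1)])[0].astype(int); print(H)
E
```

```text
scene yel 340 dir deg 90.01 len 0.1513 mid [0.4784 0.0703]
scene blu 424 dir deg 90.74 len 0.1493 mid [0.6472 0.1021]
tunnel ((0.7609575390815735, 0.15679267048835754), (0.32104048132896423, 0.5312000513076782), 0.03540242835879326)
[[  0   0   0   0   0   0   0   0   0]
 [  0   0   0 330   0   0  22  97   0]
 [  0   0   0   0   0   0 295 242   0]
 [  0   0   0 278 132   0  81  19   0]
 [  0   0   0   0   0   0   0   0   0]
 [  0   0   0   0   0   0   0   0   0]]
side yel 536 dir deg 90.74 len 0.1511 mid [0.4803 0.0704]
side blu 742 dir deg 90.87 len 0.1508 mid [0.649  0.1014]
tunnel ((0.7360160946846008, 0.13529321551322937), (0.2706781029701233, 0.493745893239975), 0.10763079673051834)
[[  0   0   0   0   0   0   0   0   0]
 [  0   0   0 408   0   0  44  32   0]
 [  0   0   0   0   0   0 486   0   0]
 [  0   0   0 287 213   0   0   0   0]
 [  0   0   0   0   0   0   0   0   0]
 [  0   0   0   0   0   0   0   0   0]]
```

Emit:
{"op": "play_rows", "data": {
  "xyz": [
    [40, -26, 0],
    [90, -59, 0],
    [142, -93, 0],
    [194, -127, 0],
    [246, -162, 0],
    [298, -196, 0],
    [350, -230, 0],
    [402, -264, 0],
    [454, -299, 0],
    [506, -333, 0]
  ],
  "rot": [
    [0, 0, 0.05],
    [0, 0, 0.1],
    [0, 0, 0.15],
    [0, 0, 0.2],
    [0, 0, 0.25],
    [0, 0, 0.3],
    [0, 0, 0.35],
    [0, 0, 0.4],
    [0, 0, 0.438],
    [0, 0, 0.438]
  ],
  "grip": [0, 0, 0, 0, 0, 0, 0, 0, 0, 0]
}}

```text
time_s: 1.35
eef_pos: [0.5615, 0.0035, 0.2501]
eef_rot: [0.0, 1.0, 0.005, -0.0]
wrist_force: [1.0, -1.2, 0.8]
opening: -0.007
grasp_force: 0.0
```

Emit:
{"op": "play_rows", "data": {
  "xyz": [
    [25, -45, 0],
    [50, -90, 0],
    [75, -130, 0],
    [88, -150, 0],
    [88, -150, 0],
    [88, -150, 20],
    [88, -150, 45],
    [88, -150, 65],
    [88, -150, 77],
    [88, -150, 77]
  ],
  "rot": [
    [0, 0, 0],
    [0, 0, 0],
    [0, 0, 0],
    [0, 0, 0],
    [0, 0, 0],
    [0, 0, 0],
    [0, 0, 0],
    [0, 0, 0],
    [0, 0, 0],
    [0, 0, 0]
  ],
  "grip": [0, 0, 0, 0, 0, 0, 0, 0, 0, 0]
}}

```text
time_s: 2.6
eef_pos: [0.6466, 0.152, 0.1719]
eef_rot: [0.0, 1.0, 0.005, -0.001]
wrist_force: [-0.7, 0.0, -0.4]
opening: -0.003
grasp_force: 0.0
```

```bash
python3 - <<'E'
from h import *
c=save('scene','pics/s2.png'); i=cv2.imread('pics/s2.png')[60:260,340:640]; cv2.imwrite('pics/s2c.png',cv2.resize(i,None,fx=2.5,fy=2.5))
E
```

```text
(no output)
```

View pics/s2c.png

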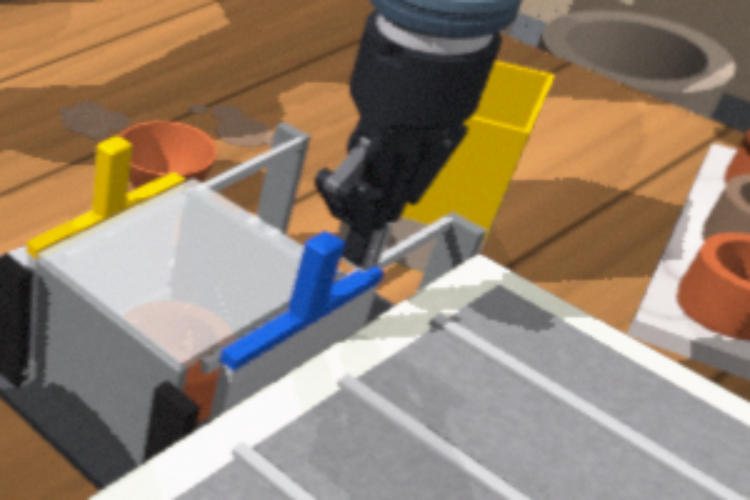

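The crop shows the closed fingers beside the blue grip, at about (365,240) against (318,275). There is a gap at the inner door's shut end near (200,390), so the door is ajar. I'll push it gently.

Emit:
{"op": "play_rows", "data": {
  "xyz": [
    [2, 8, 0],
    [2, 16, 0],
    [2, 22, 0],
    [2, 27, 0],
    [2, 31, 0],
    [2, 35, 0],
    [2, 38, 0],
    [2, 41, 0],
    [2, 44, 0],
    [2, 46, 0]
  ],
  "rot": [
    [0, 0, 0],
    [0, 0, 0],
    [0, 0, 0],
    [0, 0, 0],
    [0, 0, 0],
    [0, 0, 0],
    [0, 0, 0],
    [0, 0, 0],
    [0, 0, 0],
    [0, 0, 0]
  ],
  "grip": [0, 0, 0, 0, 0, 0, 0, 0, 0, 0]
}}

```text
time_s: 3.9
eef_pos: [0.6503, 0.1063, 0.1738]
eef_rot: [0.0, 1.0, 0.005, 0.001]
wrist_force: [2.1, 2.9, 4.9]
opening: -0.001
grasp_force: 2.9
```

Emit:
{"op": "play_rows", "data": {
  "xyz": [
    [0, 1, 0],
    [0, 2, 0],
    [0, 3, 0],
    [0, 4, 0],
    [0, 5, 0],
    [0, 6, 0],
    [0, 6, 0],
    [0, 6, 0],
    [0, 6, 0],
    [0, 6, 0]
  ],
  "rot": [
    [0, 0, 0],
    [0, 0, 0],
    [0, 0, 0],
    [0, 0, 0],
    [0, 0, 0],
    [0, 0, 0],
    [0, 0, 0],
    [0, 0, 0],
    [0, 0, 0],
    [0, 0, 0]
  ],
  "grip": [0, 0, 0, 0, 0, 0, 0, 0, 0, 0]
}}

```text
time_s: 5.15
eef_pos: [0.6503, 0.1027, 0.1739]
eef_rot: [-0.002, 1.0, 0.006, 0.001]
wrist_force: [2.7, 9.9, 6.1]
opening: 0.002
grasp_force: 4.8
```

Emit:
{"op": "play_rows", "data": {
  "xyz": [
    [0, 1, 0],
    [0, 1, 0],
    [0, 2, 0],
    [0, 2, 0],
    [0, 2, 0],
    [0, 2, 0],
    [0, 2, 0],
    [0, 2, 0],
    [0, 2, 0],
    [0, 2, 0]
  ],
  "rot": [
    [0, 0, 0],
    [0, 0, 0],
    [0, 0, 0],
    [0, 0, 0],
    [0, 0, 0],
    [0, 0, 0],
    [0, 0, 0],
    [0, 0, 0],
    [0, 0, 0],
    [0, 0, 0]
  ],
  "grip": [0, 0, 0, 0, 0, 0, 0, 0, 0, 0]
}}

```text
time_s: 6.4
eef_pos: [0.6502, 0.1022, 0.1742]
eef_rot: [-0.003, 1.0, 0.006, 0.001]
wrist_force: [2.3, 15.8, 6.6]
opening: 0.004
grasp_force: 6.5
```

```bash
python3 - <<'E'
from h import *
for n in('scene','side'):
    c=save(n,f'pics/{n}3.png'); P=allpts(c); hsv=cv2.cvtColor(c['color'],cv2.COLOR_RGB2HSV)
    for nm,lo,hi,g in (('yel',(20,110,90),(35,255,255),(.48,.069)),('blu',(95,110,60),(130,255,255),(.649,.08))):
        m=(cv2.inRange(hsv,lo,hi)>0)&(c['depth']>0)&(abs(P[...,2]-.136)<.003)&(np.hypot(P[...,0]-g[0],P[...,1]-g[1])<.115)&(abs(P[...,0]-g[0])<.02)
        q=P[m]; print(n,nm,len(q),np.percentile(q[:,1],[1,99]).round(4))
i=cv2.imread('pics/scene3.png')[60:260,340:640]; cv2.imwrite('pics/s3c.png',cv2.resize(i,None,fx=2.5,fy=2.5))
E
```

```text
scene yel 345 [-0.0055  0.1464]
scene blu 420 [-0.0023  0.1492]
side yel 547 [-0.0052  0.1459]
side blu 648 [-0.0029  0.1482]
```

View pics/s3c.png

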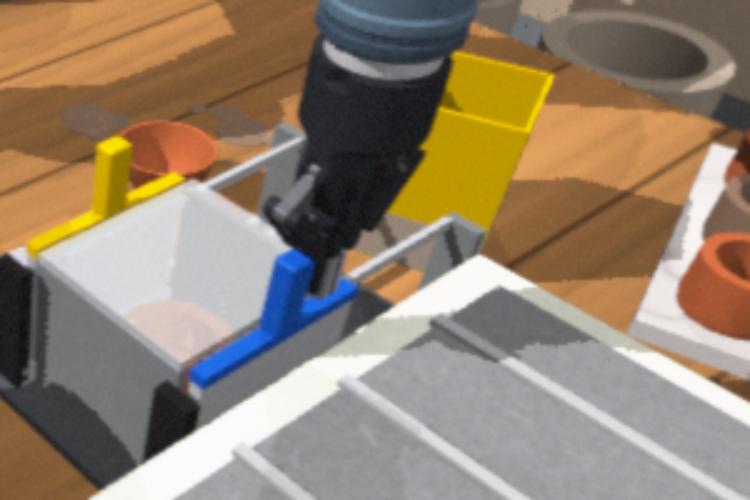

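The crop shows the gap closed, with the door's end at about (195,380) against the stop. The TCP stopped moving while the force rose to 16 N, so the inner door is home. Now I'll back off, lift and go to the -y side of the yellow grip.

Emit:
{"op": "play_rows", "data": {
  "xyz": [
    [0, -8, 0],
    [0, -25, 0],
    [0, -25, -25],
    [0, -25, -60],
    [0, -25, -85],
    [-30, 0, -85],
    [-75, 30, -85],
    [-120, 55, -85],
    [-160, 75, -85],
    [-171, 80, -85]
  ],
  "rot": [
    [0, 0, 0],
    [0, 0, 0],
    [0, 0, 0],
    [0, 0, 0],
    [0, 0, 0],
    [0, 0, 0],
    [0, 0, 0],
    [0, 0, 0],
    [0, 0, 0],
    [0, 0, 0]
  ],
  "grip": [0, 0, 0, 0, 0, 0, 0, 0, 0, 0]
}}

```text
time_s: 7.75
eef_pos: [0.4776, 0.0162, 0.2576]
eef_rot: [0.0, 1.0, 0.005, -0.001]
wrist_force: [0.3, -0.4, -0.1]
opening: 0.001
grasp_force: 0.0
```

Emit:
{"op": "play_rows", "data": {
  "xyz": [
    [2, 0, 25],
    [2, 0, 55],
    [2, 0, 77],
    [2, 0, 85],
    [2, 0, 85],
    [2, -8, 85],
    [2, -16, 85],
    [2, -22, 85],
    [2, -26, 85],
    [2, -31, 85]
  ],
  "rot": [
    [0, 0, 0],
    [0, 0, 0],
    [0, 0, 0],
    [0, 0, 0],
    [0, 0, 0],
    [0, 0, 0],
    [0, 0, 0],
    [0, 0, 0],
    [0, 0, 0],
    [0, 0, 0]
  ],
  "grip": [0, 0, 0, 0, 0, 0, 0, 0, 0, 0]
}}

```text
time_s: 9.0
eef_pos: [0.4816, 0.0476, 0.1736]
eef_rot: [0.0, 1.0, 0.005, 0.0]
wrist_force: [-0.7, -2.2, 1.9]
opening: 0.005
grasp_force: 1.6
```

Emit:
{"op": "play_rows", "data": {
  "xyz": [
    [0, -8, 0],
    [0, -18, 0],
    [0, -28, 0],
    [0, -38, 0],
    [0, -48, 0],
    [0, -58, 0],
    [-1, -68, 0],
    [-1, -76, 0],
    [-1, -84, 0],
    [-1, -90, 0]
  ],
  "rot": [
    [0, 0, 0],
    [0, 0, 0],
    [0, 0, 0],
    [0, 0, 0],
    [0, 0, 0],
    [0, 0, 0],
    [0, 0, 0],
    [0, 0, 0],
    [0, 0, 0],
    [0, 0, 0]
  ],
  "grip": [0, 0, 0, 0, 0, 0, 0, 0, 0, 0]
}}

```text
time_s: 10.25
eef_pos: [0.4799, 0.1381, 0.1735]
eef_rot: [-0.0, 1.0, 0.005, 0.001]
wrist_force: [3.4, -2.5, 4.1]
opening: -0.004
grasp_force: 2.2
```

Emit:
{"op": "play_rows", "data": {
  "xyz": [
    [0, -3, 0],
    [0, -6, 0],
    [0, -9, 0],
    [0, -11, 0],
    [0, -13, 0],
    [0, -14, 0],
    [0, -15, 0],
    [0, -16, 0],
    [0, -16, 0],
    [0, -16, 0]
  ],
  "rot": [
    [0, 0, 0],
    [0, 0, 0],
    [0, 0, 0],
    [0, 0, 0],
    [0, 0, 0],
    [0, 0, 0],
    [0, 0, 0],
    [0, 0, 0],
    [0, 0, 0],
    [0, 0, 0]
  ],
  "grip": [0, 0, 0, 0, 0, 0, 0, 0, 0, 0]
}}

```text
time_s: 11.5
eef_pos: [0.4796, 0.1522, 0.1735]
eef_rot: [0.001, 1.0, 0.005, 0.0]
wrist_force: [3.8, -8.4, 5.9]
opening: -0.006
grasp_force: 4.7
```

Emit:
{"op": "play_rows", "data": {
  "xyz": [
    [0, -1, 0],
    [0, -2, 0],
    [0, -3, 0],
    [0, -3, 0],
    [0, -3, 0],
    [0, -3, 0],
    [0, -3, 0],
    [0, -3, 0],
    [0, -3, 0],
    [0, -3, 0]
  ],
  "rot": [
    [0, 0, 0],
    [0, 0, 0],
    [0, 0, 0],
    [0, 0, 0],
    [0, 0, 0],
    [0, 0, 0],
    [0, 0, 0],
    [0, 0, 0],
    [0, 0, 0],
    [0, 0, 0]
  ],
  "grip": [0, 0, 0, 0, 0, 0, 0, 0, 0, 0]
}}

```text
time_s: 12.75
eef_pos: [0.4796, 0.1528, 0.1736]
eef_rot: [0.004, 1.0, 0.005, -0.0]
wrist_force: [2.1, -20.3, 8.6]
opening: 0.002
grasp_force: 8.6
```

The outer door is hard against its open stop: 20 N with no further motion. I'll retreat in -y, then go up.

Emit:
{"op": "play_rows", "data": {
  "xyz": [
    [0, 10, 0],
    [0, 30, 0],
    [0, 30, 0],
    [0, 30, -30],
    [0, 30, -70],
    [0, 30, -110],
    [0, 50, -140],
    [0, 80, -140],
    [0, 100, -140],
    [0, 100, -140]
  ],
  "rot": [
    [0, 0, 0],
    [0, 0, 0],
    [0, 0, 0],
    [0, 0, 0],
    [0, 0, 0],
    [0, 0, 0],
    [0, 0, 0],
    [0, 0, 0],
    [0, 0, 0],
    [0, 0, 0]
  ],
  "grip": [0, 0, 0, 0, 0, 0, 0, 0, 0, 0]
}}

```text
time_s: 14.0
eef_pos: [0.4797, 0.0567, 0.3126]
eef_rot: [-0.0, 1.0, 0.005, -0.001]
wrist_force: [0.1, 0.6, -0.4]
opening: -0.001
grasp_force: 0.0
```

```bash
python3 - <<'E'
from h import *
for n in('scene','side'):
    c=save(n,f'pics/{n}4.png'); P=allpts(c); hsv=cv2.cvtColor(c['color'],cv2.COLOR_RGB2HSV)
    for nm,lo,hi,g in (('yel',(20,110,90),(35,255,255),(.48,.179)),('blu',(95,110,60),(130,255,255),(.649,.07))):
        m=(cv2.inRange(hsv,lo,hi)>0)&(c['depth']>0)&(abs(P[...,2]-.136)<.003)&(np.hypot(P[...,0]-g[0],P[...,1]-g[1])<.115)&(abs(P[...,0]-g[0])<.02)
        q=P[m]; print(n,nm,len(q),np.percentile(q[:,1],[1,99]).round(4))
E
```

```text
scene yel 295 [0.1036 0.2575]
scene blu 449 [-0.002   0.1492]
side yel 542 [0.1036 0.2555]
side blu 733 [-0.0027  0.1481]
```

View pics/scene4.png

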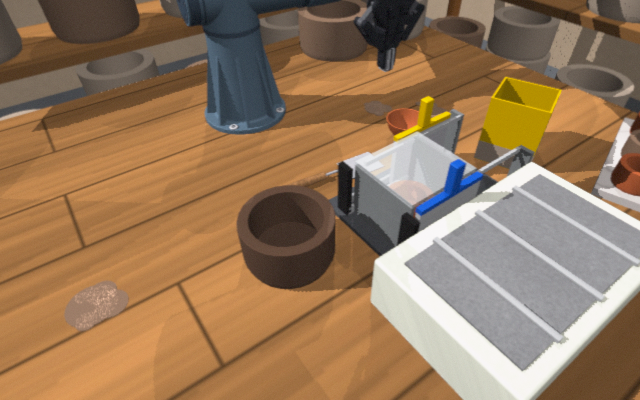

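The scene picture shows the outer door fully open, its yellow grip at (427,112). The inner door is shut, with the blue grip at (456,178). The liner is unmoved at (287,235) and the arm is clear. The outer door has moved 109–110 mm, so I'm handing in.

```bash
python3 -c "from bench import ctrl; print(ctrl.hand_in())"
```

```text
the job is handed in; nothing more can be done
None
```

The job is handed in: the inner door was about 30 mm ajar and is now pushed shut (16 N, no further give), then the outer door was slid fully open to its stop, with the liner untouched and the arm clear at 14 s; no verdict was returned.

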